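Tighten the nut deep inside the wine pump

ROBOT

A 6-joint arm with a two-finger parallel gripper is mounted at the origin on a cart in front of the work surface, level with it; the furniture and walls round the work are solid. World frame = base frame: x ahead of the robot, y to its left, z up, the work surface at z = 0. Lengths are in m, angles in rad, forces in N, time in s.
With the tool pointing down it reaches from about 0.275 to 1 m from the base axis. Payload 8.4 kg.
Tool frame: the origin (TCP) lies midway between the tips of the shut fingers; the grasp point (between the pads) lies 19 mm behind it; z points along the fingers, y is the line along which they close (so a half turn about z gives the same grasp; the last joint's range is limited). The gripper opens to 85 mm and grips with 20 to 120 N. Pads are 22 mm wide; open, the fingers measure 114 mm over their backs; the gripper's body (76 mm by 85 mm) begins 54 mm behind the grasp point. The pads swing forward as they close: fully open they stand 13 mm farther back than shut.
Start: joints at [1.121, 0.353, 1.633, -0, 1.155, -0.002], TCP at [0.271, 0.563, 0.231] pointing down, gripper open.
Joint ranges: [-2.63, 2.63], [-0.92, 2.1], [0.06, 2.66], [-1.3, 4.44], [0, 2.69], [-3.02, 3.02]. Speed limits (rad/s): [2.22, 2.22, 2.79, 3.14, 3.14, 3.14].

INTERFACE

Orientations are given as a unit quaternion [w, x, y, z].
In Python, from plant import arm, jaws, telemetry, vision gives the robot as it stands. The module is installed in compiled form; this text tells all that it offers. Calls block until the motion is done:
- arm.reach(position, orientation): joint-space move of the TCP to a pose.
- arm.move_straight(position, vel=0.15, ori=None, f_stop=None): straight line of the TCP; ori=None keeps the orientation; vel is the mean speed in m/s. With f_stop (N) it stops when the force on the tool has changed by that much, and returns True; else False.
- arm.set_joints(angles): joint-space move.
- jaws.release() and jaws.clamp(force=None): open the fingers fully, or close them until they stop; force is the grip in N (None keeps the last).
- arm.dwell(seconds).
- arm.inverse_kinematics(position, orientation): joint angles nearest the present ones, or None.
- telemetry.sense(): the state.
- vision.get_image(name): name is "scene" or "top" or "wrist"; returns a dict with "img" (384x512x3 uint8, red, green, blue), "depth" (384x512 float32, m along the optical axis (not along the pixel's ray), 0 where there is no reading), "mtx" (3x3 intrinsics, pixels), "dist_coeffs" ([k1, k2, p1, p2, k3] as OpenCV has them; the pictures are not rectified), "rvec" (rotation vector, rad) and "tvec" (3), from world to camera coordinates, as OpenCV has them. Camera axes: x right, y down, z forward; pixel columns grow to the right and rows downward; lengths in m; the calibration is good to about 2 mm. A picture is of the moment at which its call begins.
A pose or a line that the arm cannot do raises arm.Unreachable and nothing moves.
- arm.sign_off(): hands the job in; it is judged then, once.
The state is a dict: "t": time; "joints": joint angles; "dq": joint speeds; "tau": joint torques, N m; "tcp_pos": TCP position; "orientation": TCP orientation; "force": force on the tool from outside, world axes, zero at the start; "torque": the same for the moment, N m; "opening": opening from 0.0 (shut) to 1.0 (fully open); "gripper_force": force on a finger pad.
Only numpy, scipy, OpenCV 4.12 (cv2) and the standard library are available. Lean on these libraries where they do the work, as an engineer would, in place of code of your own. Each camera call takes 0.05 s, during which the arm holds its last target. There are 200 camera calls.

TASK

A tall and a low wine pump stand on the bench. The long T-handled socket extension stands in the bore of the tall pump, on the nut at the bottom: turn it clockwise (seen from above) until the nut comes home against its stop and the T-bar lies in line with the two ribs on that pump, then let go and leave the extension standing on the nut. Leave the short T-handled screw of the low pump as it is.

Things in the scene. Friction and masses are not known exactly. Their poses are not given: they have to be found in the camera images.
- extension: Loose upright steel T-handle socket, on the nut in the tall pump. Origin: middle of the T-bar, 180 mm above the bench; x along the bar, z up. Bar 118 long, 10 thick; its flat-sided middle block (34 along, 14 across, 26 high, centred on the origin) is the grip, from above, across the bar. Below it a 13 mm shaft. Leans up to 2 deg. Turns up to 5 deg either way before the nut follows. 0.35 kg.
- tall_pump: Taller grey pump housing, fixed: 120 mm high, foot 110 across, barrel 86 across, bore 47 wide, 108 deep. Origin: centre of the underside, on the bore's axis, z up. Its x axis runs through its two upright ribs (8 wide, on opposite sides, 53 from the axis); a hose stub points to -y, to 67 from the axis. The T-bar starts about 75 deg anticlockwise of the ribs, seen from above.
- nut (a joint): Turn of the nut at the bottom of the tall pump's bore, rad: 0 at the start, growing as it is tightened (clockwise seen from above), hard stop at 1.26, where the T-bar is in line with the ribs within 5 deg. Drags with 0.12 N m and stays where it is left.
- short_screw (a joint): Turn of the short T-handled screw on the low pump, rad: 0 at the start (its bar in line with that pump's ribs), positive clockwise; not to be turned. The low pump is a similar fixed grey housing, 72 mm high, 0.15 to 0.26 m from the tall one; its bar is 77 mm long, 106 mm above the bench.

How it is judged:
By the outcome, as a careful person would: the job done as asked, in the order asked, and still so for the second after the job is handed in, with the robot touching nothing.
It also fails if it takes over 35 s, if anything falls off the work surface, if the arm or the gripper's body presses on something with over 40 N, if the wrist force passes 120 N, or if a joint passes its speed limit or range.

## Working session

There is one attempt and no reset: what is moved stays moved. The work goes in short steps, each a Python script; the robot and the scene stay as the last script left them, time stands still between calls to the robot, and variables do not carry over. Pictures are saved under pics/ and viewed, at most 10 in all, crops included, and the job is handed in when it is done.

```bash
mkdir -p pics; python3 - <<'E'
from plant import vision,telemetry
import cv2,numpy as np,pickle
a={n:vision.get_image(n) for n in("scene","top")}
pickle.dump(a,open("a.pkl","wb"))
im=np.hstack([cv2.resize(a[n]["img"],(400,300)) for n in a])
cv2.imwrite("pics/1.png",a["top"]["img"][:,:,::-1]);cv2.imwrite("pics/2.png",a["scene"]["img"][:,:,::-1])
print(telemetry.sense())
for n in a: print(n,-cv2.Rodrigues(a[n]["rvec"])[0].T@np.array(a[n]["tvec"]).reshape(3),a[n]["mtx"])
E
```

```text
{'t': 0.1, 'joints': array([ 1.12057263e+00,  3.53604179e-01,  1.63407730e+00,  1.46143777e-05,
        1.15518327e+00, -2.39886794e-03]), 'dq': array([-0.00139413, -0.00039066, -0.00120732,  0.00123766, -0.00116385,
       -0.00023085]), 'tau': array([ 1.43073510e-03, -6.06340528e+01, -3.42831230e+01,  2.46434283e-04,
        3.65498170e-03,  5.77614014e-05]), 'tcp_pos': array([0.27043514, 0.56298119, 0.23061345]), 'orientation': array([-1.49232053e-04,  2.22048892e-01,  9.75035325e-01, -6.18329531e-04]), 'force': array([ 0.58858524, -1.10049893,  0.47566639]), 'torque': array([-0.04656221,  0.02093289,  0.00455321]), 'gripper_force': 0.0, 'opening': 1.0014861047757748}
scene [ 0.06494156 -0.25332246  0.62296823] [[495.0336706    0.         258.82398511]
 [  0.         495.0336706  190.7218299 ]
 [  0.           0.           1.        ]]
top [0.33316703 0.29624309 0.96333744] [[487.88222029   0.         252.37970631]
 [  0.         487.88222029 185.28263037]
 [  0.           0.           1.        ]]
```

View pics/1.png

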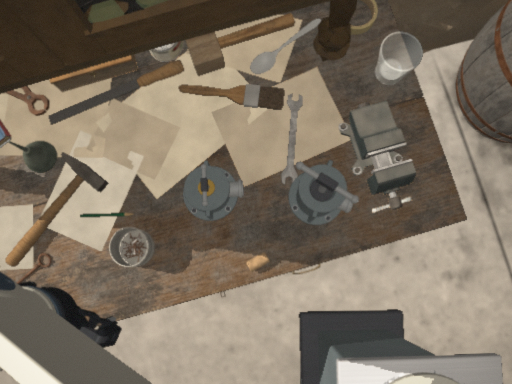

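View pics/2.png

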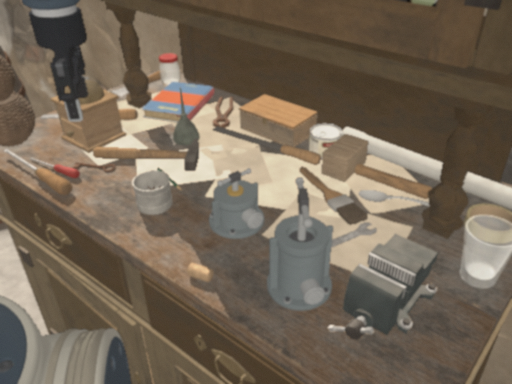

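```bash
cat > h.py <<'E'
import cv2,numpy as np
def cloud(d,u0,u1,v0,v1):
    v,u=np.mgrid[v0:v1,u0:u1]; z=d["depth"][v0:v1,u0:u1].ravel()
    p=cv2.undistortPoints(np.stack([u.ravel(),v.ravel()],1).astype(np.float64)[:,None],d["mtx"],np.array(d["dist_coeffs"]))[:,0]
    P=np.c_[p*z[:,None],z]; R=cv2.Rodrigues(np.array(d["rvec"]))[0]
    return (P-np.array(d["tvec"]).reshape(3))@R, z>0, np.stack([u.ravel(),v.ravel()],1)
def at_z(d,uv,h):
    p=cv2.undistortPoints(np.array(uv,float).reshape(-1,1,2),d["mtx"],np.array(d["dist_coeffs"]))[:,0]
    R=cv2.Rodrigues(np.array(d["rvec"]))[0]; c=-R.T@np.array(d["tvec"]).reshape(3)
    r=np.c_[p,np.ones(len(p))]@R; return c+r*((h-c[2])/r[:,2])[:,None]
def quat(a): # tool down, closing axis y at world angle a
    from scipy.spatial.transform import Rotation as T
    y=np.array([np.cos(a),np.sin(a),0]);z=np.array([0,0,-1.]);x=np.cross(y,z)
    q=T.from_matrix(np.c_[x,y,z]).as_quat(); return q[[3,0,1,2]]
def line(P):
    c=P.mean(0);w=np.linalg.svd((P-c)[:,:2])[2][0]; s=(P-c)[:,:2]@w
    return c,(s.min(),s.max()),np.degrees(np.arctan2(w[1],w[0]))%180, c[:2]+w*(s.min()+s.max())/2
E
python3 - <<'E'
import pickle;from h import *
a=pickle.load(open("a.pkl","rb"));d=a["top"]
P,ok,uv=cloud(d,270,375,145,240);P=P[ok]
print(np.histogram(P[:,2],np.arange(-.01,.22,.01)))
B=P[(P[:,2]>.165)&(P[:,2]<.205)];print("bar",len(B),*line(B))
r=P[(P[:,2]>.11)&(P[:,2]<.13)];print("rim",len(r),r.mean(0),r.min(0),r.max(0),cv2.minEnclosingCircle(r[:,:2].astype(np.float32)))
P2,ok,_=cloud(d,175,250,155,230);P2=P2[ok];B=P2[P2[:,2]>.095];print("low",*line(B))
cv2.imwrite("pics/3.png",cv2.resize(d["img"][145:240,265:385,::-1],None,fx=6,fy=6,interpolation=cv2.INTER_CUBIC))
cv2.imwrite("pics/4.png",cv2.resize(a["scene"]["img"][170:315,250:350,::-1],None,fx=4,fy=4,interpolation=cv2.INTER_CUBIC))
E
```

```text
(array([4034, 2674,  412,   40,   71,  128,  145,   68,   61,   55,   50,
        411,  906,  304,    8,    8,    8,    5,   47,  343,  168,    0]), array([-0.01,  0.  ,  0.01,  0.02,  0.03,  0.04,  0.05,  0.06,  0.07,
        0.08,  0.09,  0.1 ,  0.11,  0.12,  0.13,  0.14,  0.15,  0.16,
        0.17,  0.18,  0.19,  0.2 ,  0.21]))
bar 562 [0.46521434 0.19455735 0.18561405] (np.float64(-0.05830594133610484), np.float64(0.05776471655234822)) 56.52554450700053 [0.4653636  0.19478308]
rim 1210 [0.46267443 0.19517594 0.11892233] [0.4153308  0.15034286 0.1100061 ] [0.51583613 0.23623755 0.12838289] ((0.4657984972000122, 0.19363385438919067), 0.05308089777827263)
low [0.47696201 0.40236403 0.11020442] (np.float64(-0.03830370448528868), np.float64(0.036481257792796803)) 2.3580435210784856 [0.47787246 0.40240152]
```

View pics/3.png

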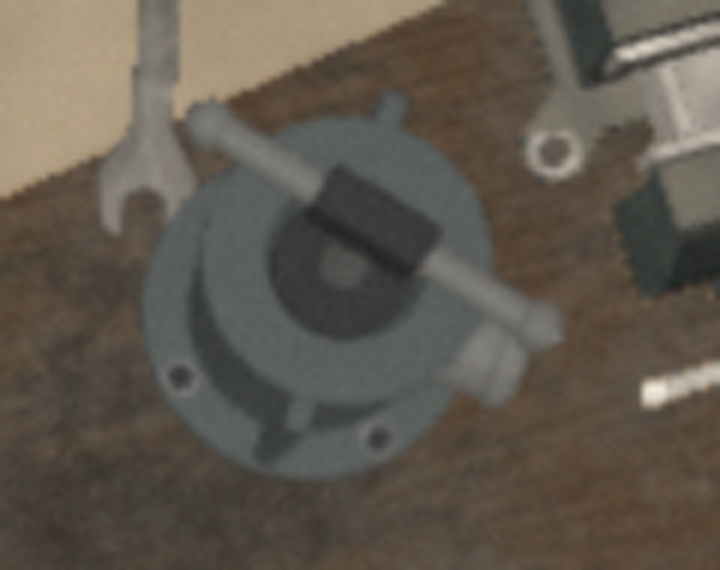

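The top view shows the bar running from (205,118) to (545,325) in the crop. The ribs are at (390,110) and (295,415), about -17° in world, so the bar is about 75° anticlockwise of them, as stated. Next I refine the ribs and move to hover.

```bash
python3 - <<'E'
import pickle;from h import *
from plant import arm,vision,telemetry
a=pickle.load(open("a.pkl","rb"));d=a["top"]
P,ok,uv=cloud(d,270,375,145,240);P=P[ok]
c=np.array([.4655,.1942])
k=(P[:,2]>.112)&(P[:,2]<.128);q=P[k,:2]
# rim axis fit: circle of radius .043 outer boundary
an=np.arctan2(*(q-c).T[::-1]);r=np.hypot(*(q-c).T)
for lo in range(-180,180,20):
    m=(an>np.radians(lo))&(an<np.radians(lo+20));print(lo,m.sum(),(r[m].max()*1e3).round(1) if m.any() else None,end="; ")
m=r>.048;print("\nrib",[(x.round(4),t.round(1)) for x,t in zip(q[m],np.degrees(an[m]))])
w=np.radians(56.5)
for e in(90,-90):
    print(e,arm.inverse_kinematics([*c,.161],quat(w+np.radians(e))))
E
```

```text
-180 77 42.8; -160 78 42.9; -140 75 43.3; -120 41 43.6; -100 34 43.9; -80 58 44.0; -60 70 43.3; -40 83 52.0; -20 74 53.5; 0 58 42.6; 20 12 42.3; 40 59 41.9; 60 72 42.1; 80 76 42.3; 100 79 42.1; 120 74 42.1; 140 88 52.1; 160 96 52.5; 
rib [(array([0.5158, 0.1799]), np.float64(-15.9)), (array([0.5155, 0.1783]), np.float64(-17.7)), (array([0.5158, 0.1762]), np.float64(-19.7)), (array([0.515 , 0.1811]), np.float64(-14.9)), (array([0.5139, 0.18  ]), np.float64(-16.4)), (array([0.5142, 0.178 ]), np.float64(-18.4)), (array([0.5135, 0.1766]), np.float64(-20.1)), (array([0.5137, 0.1747]), np.float64(-22.0)), (array([0.5122, 0.1818]), np.float64(-14.9)), (array([0.5122, 0.18  ]), np.float64(-17.0)), (array([0.5121, 0.1783]), np.float64(-18.9)), (array([0.512 , 0.1765]), np.float64(-20.8)), (array([0.5116, 0.175 ]), np.float64(-22.6)), (array([0.5102, 0.1766]), np.float64(-21.5)), (array([0.5103, 0.1747]), np.float64(-23.5)), (array([0.4205, 0.2114]), np.float64(159.1)), (array([0.419, 0.213]), np.float64(158.0)), (array([0.4185, 0.2117]), np.float64(159.6)), (array([0.4187, 0.2097]), np.float64(161.6)), (array([0.4185, 0.2081]), np.float64(163.5)), (array([0.4185, 0.2064]), np.float64(165.4)), (array([0.417 , 0.2133]), np.float64(158.5)), (array([0.4171, 0.2114]), np.float64(160.4)), (array([0.4168, 0.21  ]), np.float64(162.1)), (array([0.4169, 0.2081]), np.float64(164.1)), (array([0.4169, 0.2064]), np.float64(166.0)), (array([0.4158, 0.211 ]), np.float64(161.3)), (array([0.4155, 0.2096]), np.float64(162.9)), (array([0.4153, 0.2079]), np.float64(164.7))]
90 [ 3.92259470e-01  2.51456174e-01  1.95497230e+00 -4.44089210e-16
  9.35164177e-01 -2.16464788e+00]
-90 [ 3.92259470e-01  2.51456174e-01  1.95497230e+00 -4.44089210e-16
  9.35164177e-01  9.76944769e-01]
```

```bash
python3 - <<'E'
from h import *
from plant import arm,jaws,vision,telemetry
c=[.4654,.1945];q=quat(np.radians(146.5))
s=telemetry.sense();p=s["tcp_pos"]
arm.move_straight([p[0],p[1],.27],.2)
arm.reach([*c,.27],q)
print(arm.move_straight([*c,.162],.08,f_stop=8))
jaws.clamp(40); s=telemetry.sense()
for k in("t","joints","force","torque","opening","gripper_force","tcp_pos"):print(k,s[k])
d=vision.get_image("scene");cv2.imwrite("pics/5.png",cv2.resize(d["img"][100:330,190:400,::-1],None,fx=2.5,fy=2.5))
E
```

```text
False
t 4.4583
joints [ 3.92820854e-01  2.49998983e-01  1.95383689e+00 -1.32393418e-04
  9.37403059e-01 -2.16400351e+00]
force [ 0.06859993 -0.30941898  1.94439269]
torque [-0.15756478 -0.02225359 -0.04587836]
opening 0.15335234355053054
gripper_force 42.91905462741852
tcp_pos [0.46559053 0.19450442 0.16214775]
```

View pics/5.png

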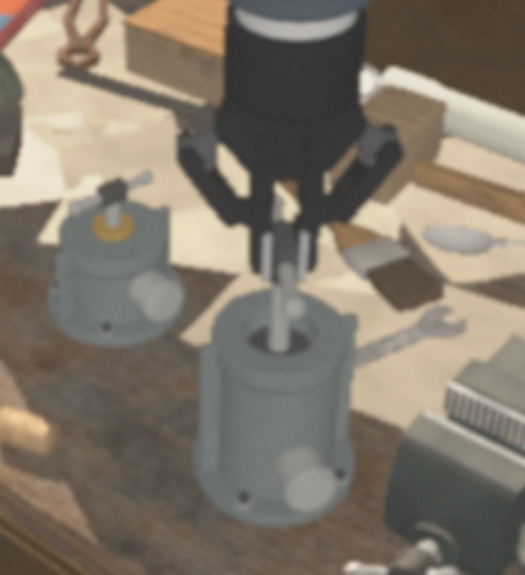

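The block at (288,250) is gripped between the pads, with the shaft still standing in the bore. Now I turn joint 6.

```bash
python3 - <<'E'
from h import *
from plant import arm,jaws,vision,telemetry
j=telemetry.sense()["joints"].copy();j0=j[5]
for a in [20,40,60,66,70,72,74,75,76,77,78,79,80,81,82]:
    j[5]=j0+np.radians(a);arm.set_joints(j);s=telemetry.sense()
    print(a,round(np.degrees(s["joints"][5]-j0),2),s["torque"].round(3),s["force"].round(1),round(s["tau"][5],3),round(s["t"],2))
    if abs(s["torque"][2])>.6:break
E
```

```text
20 19.78 [-0.311 -0.264 -0.017] [ 1.2 -1.8  1.1] 0.453 4.93
40 39.66 [-0.643 -0.421 -0.013] [ 2.  -2.   1.3] 0.417 5.36
60 59.61 [-1.013 -0.443 -0.079] [ 1.5 -3.5  1.8] 0.41 5.78
66 65.64 [-1.131 -0.454  0.024] [ 0.5 -4.1  1.5] 0.553 6.03
70 69.71 [-1.323 -0.518  0.014] [ 2.3 -3.8  2.9] 0.351 6.28
72 71.83 [-1.361 -0.434  0.06 ] [ 1.2 -4.9  1.6] 0.214 6.53
74 73.88 [-1.414 -0.494  0.021] [ 2.  -4.6  3.5] 0.172 6.78
75 74.88 [-1.416 -0.483  0.09 ] [ 1.9 -5.2  3.1] 0.143 7.03
76 75.89 [-1.302 -0.299  0.091] [ 1.7 -4.   3. ] 0.158 7.28
77 76.96 [-1.34  -0.304  0.11 ] [ 1.7 -4.6  3.4] 0.167 7.53
78 77.98 [-1.308 -0.224  0.083] [ 0.9 -4.5  4.7] 0.217 7.78
79 78.98 [-1.329 -0.281  0.256] [ 0.2 -3.9  4.4] 0.381 8.03
80 79.98 [-1.316 -0.283  0.44 ] [ 0.9 -4.9  5. ] 0.567 8.28
81 80.98 [-1.222 -0.249  0.652] [ 0.3 -5.2  5. ] 0.769 8.53
```

The torque rises from about 78°, so the nut is on its stop. I turn back 5.5° inside the free play (10° in all), which puts the bar in line with the ribs, then release and check.

```bash
python3 - <<'E'
from h import *
from plant import arm,jaws,vision,telemetry
s=telemetry.sense();j=s["joints"].copy();j[5]=-2.164+np.radians(75.3);arm.set_joints(j)
s=telemetry.sense();print(s["torque"].round(3))
jaws.release();p=telemetry.sense()["tcp_pos"]
arm.move_straight([p[0],p[1],.30],.12)
arm.reach([.30,.45,.33],quat(np.radians(64)))
arm.dwell(.5)
d=vision.get_image("top");P,ok,_=cloud(d,270,375,145,240);P=P[ok]
B=P[(P[:,2]>.165)&(P[:,2]<.205)];print("bar",len(B),*line(B))
P2,ok,_=cloud(d,175,250,155,230);P2=P2[ok];B=P2[(P2[:,2]>.095)&(P2[:,2]<.125)];print("low",*line(B))
print(telemetry.sense()["t"])
cv2.imwrite("pics/6.png",cv2.resize(d["img"][145:240,265:385,::-1],None,fx=5,fy=5,interpolation=cv2.INTER_CUBIC))
E
```

```text
[-1.251 -0.216  0.068]
bar 529 [0.46407538 0.19477676 0.18617481] (np.float64(-0.05962991918870693), np.float64(0.0566151332146882)) 161.4315088806563 [0.4655043  0.19429675]
low [0.47684554 0.40236037 0.11047386] (np.float64(-0.03819907338789131), np.float64(0.0361006744943277)) 2.2103903452342877 [0.47789395 0.40240083]
12.4917
```

View pics/6.png

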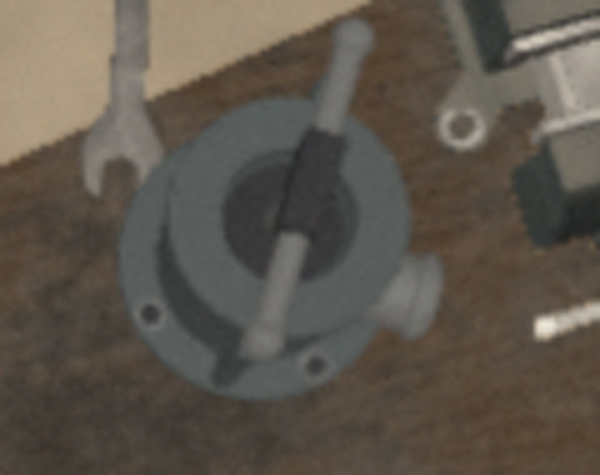

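The bar now runs from (350,40) to (263,340) at -18.6°, with the ribs at -18.3°. It stands upright on the nut and the low pump's screw has not moved.

```bash
python3 -c "
from plant import arm
print(arm.sign_off())"
```

```text
the job is handed in; nothing more can be done
None
```

The job is handed in: the nut was turned clockwise to its stop (torque rose sharply at about 78° of turn), the T-bar lies within about 0.5° of the ribs with the extension released and standing on the nut, and the low pump's screw was not moved.

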